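# Cover the stone pot and light the table burner

### The arm

A 6-joint arm with a two-finger parallel gripper is mounted at the origin on the work surface. World frame = base frame: x ahead of the robot, y to its left, z up, the work surface at z = 0. Lengths are in m, angles in degrees, forces in N, time in s.
With the tool pointing down it reaches from about 0.425 to 0.95 m from the base axis. Payload 14.7 kg.
Tool frame: the origin (TCP) lies at the very end of the fingers, on their centre line; the grasp point (between the pads) lies 19 mm behind it; z points along the fingers, y is the direction in which the jaws open and shut (so a half turn about z gives the same grasp; the last joint's range is limited). The gripper opens to 85 mm and grips with 20 to 120 N. Pads are 22 mm wide; open, the fingers measure 114 mm over their backs; the gripper's body (76 mm by 85 mm) begins 54 mm behind the grasp point. The pads swing forward as they close: fully open they stand 13 mm farther back than shut.
Start: joints at [-66.841, 27.513, 91.461, -0, 61.026, -2.67], TCP at [0.283, -0.585, 0.209] pointing down, gripper open.
Joint ranges: [-157.49, 157.49], [-46.99, 117.5], [13.45, 153.17], [-89.5, 269.5], [5.16, 153.95], [-167.48, 167.48]. Speed limits (degrees/s): [108.29, 108.29, 136.94, 172.46, 172.46, 172.46].

### API

Orientations are given as [roll, pitch, yaw] about the fixed x, y, z axes, in that order (R = Rz(yaw) Ry(pitch) Rx(roll)).
In Python, from rig import bot gives the robot as it stands.
- The arm moves only by the shell command python3 -m handwheel 'ROWS' [FORCE]. ROWS is JSON, a list that holds one entry, the list of rows, each a list of 5 numbers: the shift along the tool's x, y, z in m, then the turn about the tool's z in degrees, then the closure, from 0 (fully open) to 1 (shut). In form: [[[x, y, z, turn, jaw], ...]]. A call has exactly 10 rows; each row is the pose to reach, as a shift and turn from the pose measured when the call began, along the tool's axes at that moment; what a row does not reach only later rows make up. A row lasts 1/12 s, in which the tool goes at most 41.7 mm and 7.16 degrees, less where a joint would pass 70% of its speed; a pose out of reach is approached as far as the arm can. A call with a gripper value outside its range is refused whole. The fingers move at their own pace and stop on an object; FORCE is the grip in N (left out, the last holds). Time passes only in rows, so rows that repeat a pose let the fingers close, or fill a call up. It gives the time, the measured TCP pose, the force and the opening at its end, in the units of the state.
- bot.observe(): the state, without advancing time (a new reading comes with each control period).
- bot.camera(name): name is "side" or "top"; returns a dict with "image" (480x640x3 uint8, red, green, blue), "fx", "fy", "cx", "cy" (pixels), "xyz" and "rotation" of the camera in the world. Camera axes: x right, y down, z forward; pixel columns grow to the right and rows downward; lengths in m; the calibration is good to about 2 mm. A picture is of the moment at which its call begins. There is no depth.
- bot.sign_off(): hands the job in, once; it reports no verdict.
Trained networks look in the newest picture that a camera, given by its name, has taken for a name from the list of things; names that differ only in an ending like _2 or _b are one class to them, and where a whole thing is asked for, a point or a joint stands for the part that bears it (a point fixed in the world has none). Each returns a list of dicts, best first, with "score" (0 to 1); they miss things now and then, are a little off and sometimes report something else, mostly with a low value. They report only what shows in the picture. A call takes as long as a camera call. They do not tell look-alikes from the thing itself.
- bot.outline_of(camera, query): "region" (480x640 bool, what is visible of it).
- bot.place_of(camera, query): "point" ([x, y, z] in m, in the coordinates of the camera as it stood for that picture, good to about 4 mm: a listed point, or the origin of a listed thing).
The state is a dict: "time_s": time; "joints": joint angles; "joint_vel": joint speeds; "joint_torque": joint torques, N m; "tool_pos": TCP position; "tcp_rot": TCP orientation; "wrist_force": force on the tool from outside, world axes, zero at the start; "ft_torque": the same for the moment, N m; "opening": finger opening in m.
Only numpy, scipy, OpenCV 4.12 (cv2) and the standard library are available. Lean on these libraries where they do the work, as an engineer would, in place of code of your own. Each camera call takes 0.05 s, during which the arm holds its last target. There are 200 camera calls.

### The job

Preheat the empty stone pot on the table burner. First set its dark stone lid gently on the pot so that it sits seated and level, and let go of it; then turn the burner's spring-loaded igniter knob counterclockwise fully to its stop, hold it there for a good second, and release it so that it springs back home. Leave the pot where it stands on the burner and the other tableware where it is.

Things in the scene. Friction and masses are not known exactly. Their poses are not given: they have to be found in the camera images.
- lid: Round dark stone pot lid, 0.3 to 0.55 kg, lying right way up. Origin: centre of its underside; z up. Going up: a locating boss 112 mm across (104 mm at its lower edge), 0 to 8 mm; a disc 154 mm across, 8 to 18 mm; a plain cylindrical grip knob 34 mm across, 18 to 52 mm. Seated on the pot, the boss is in the mouth, the disc on the rim, the origin 8 mm below pot_rim.
- lid_knob_top (a point): Centre of the top of the lid's grip knob, 52 mm above the lid's origin.
- pot: Open round dark stone pot without handles, 75 mm tall, 148 mm across at its widest and 142 mm at the rim, about 1.3 kg, standing loose on the burner's pan support. Origin: centre of its underside.
- pot_rim (a point): Centre of the pot's mouth at rim height, 75 mm above its origin (147 mm above the table). The mouth is 128 mm wide inside, the wall 7 mm thick.
- burner: Fixed steel table burner, a flat housing 240 (its x) by 340 (its y) by 50 mm tall, origin at the centre of its underside. The pot stands on four bars 22 mm high on its +y half; the igniter knob is on top of its -y half.
- pot_stand (a point): Point on the burner under the pot's underside: 80 mm to the burner's +y, 72 mm above the table.
- igniter_axis (a point): Point on the igniter knob's vertical axis at the burner's top face, 50 mm above the table, at (-40, -105) mm in the burner's x, y; does not turn. Around it: a black hub 52 mm across, up to 24 mm above the burner's top, carrying an upright bar grip 14 mm thick, from 12 to 46 mm above the burner's top.
- igniter_tip (a point): Top of the far end of the igniter's bar grip; turns with the knob. Lies 62 mm horizontally from the axis and 46 mm above the burner's top (96 mm above the table). From here the bar runs through the axis to 20 mm beyond it. It can be pushed on its side near this tip, or gripped across.
- igniter (a joint): Igniter knob angle, rad. 0 = home, bar pointing to the burner's -x; grows counterclockwise seen from above (the tip moves to the burner's -y, away from the pot) to a hard stop at 1.2. A spring drives it home: 0.06 N m at home, 0.24 N m at the stop (about 5 N at 50 mm from the axis).
- sauce_dish: Bystander: white two-part sauce dish, 75 by 130 by 26 mm; origin under its centre.
- bowl: Bystander: white bowl, 124 mm across, 45 mm tall; origin under its centre.
- cup: Bystander: steel cup, 72 mm across, 85 mm tall; origin under its centre.
- rice_bowl: Bystander: steel rice bowl with its flat cover, 108 mm across, 56 mm tall; origin under its centre.
- spoon: Bystander: steel spoon 200 mm long, lying on the table.
- tongs: Bystander: steel tongs about 220 mm long, lying on the table.
Mind the look-alikes: they are no part of the job. What is shaped like the lid but brown or purple is not meant.

How it is judged:
By the outcome, as a careful person would: the job done as asked, in the order asked, and still so for the second after the job is handed in, with the robot touching nothing.
It also fails if it takes over 61 s, if anything falls off the work surface, if the arm or the gripper's body presses on something with over 40 N, if the wrist force passes 120 N, or if a joint passes its speed limit or range.

## Working session

There is one attempt and no reset: what is moved stays moved. The work goes in short steps, Python scripts to look and compute and a shell command to move; the robot and the scene stay as the last step left them, time stands still between calls to the robot, and variables do not carry over. Pictures are saved under pics/ and viewed, about 8 in all and at most 12, crops included, and the job is handed in when it is done.

```bash
mkdir -p pics; ls; cat > h.py <<'E'
from rig import bot
import numpy as np, cv2
from scipy.spatial.transform import Rotation as R
def cam(n,f=None):
    c=bot.camera(n); 
    if f: cv2.imwrite('pics/'+f,c['image'][:,:,::-1])
    return c
def w(c,p): return np.array(c['xyz'])+np.array(c['rotation'])@np.array(p)
def px(c,P):
    q=np.array(c['rotation']).T@(np.array(P)-c['xyz']); return [c['fx']*q[0]/q[2]+c['cx'],c['fy']*q[1]/q[2]+c['cy']]
E
python3 - <<'E'
from h import *
np.set_printoptions(precision=4,suppress=True)
print(bot.observe())
for n in('side','top'):
    c=cam(n,n+'1.png'); print(n,c['xyz'],np.array(c['rotation']).tolist() if np.shape(c['rotation'])!=(3,) else c['rotation'],c['fx'])
    for q in 'lid lid_knob_top pot_rim pot burner pot_stand igniter_axis igniter_tip sauce_dish bowl cup rice_bowl spoon tongs'.split():
        try:
            for d in bot.place_of(n,q)[:4]:
                P=w(c,d['point']);print(q,round(d['score'],2),P,np.round(px(c,P)))
        except Exception as e: print(q,e)
E
```

```text
pics
{'time_s': 0.0, 'joints': array([-66.8407,  27.5504,  91.4927,   0.0019,  61.0251,  -2.6709]), 'joint_vel': array([ 0.0469, -0.0384,  0.0355,  0.0526,  0.039 , -0.016 ]), 'joint_torque': array([ -0.0032, -95.0653, -43.0184,  -0.0006,   0.0123,   0.0001]), 'tool_pos': array([ 0.2831, -0.5847,  0.2086]), 'tcp_rot': array([-179.9319,   -0.0048,   25.8293]), 'wrist_force': array([ 0.6285, -0.4721, -0.3175]), 'ft_torque': array([ 0.0012, -0.0219, -0.0019]), 'opening': 0.08550370724417783}
side [-0.0513  0.762   1.1442] [-139.5586    0.429  -141.519 ] 518.4576471584228
lid invalid index to scalar variable.
lid_knob_top invalid index to scalar variable.
pot_rim invalid index to scalar variable.
pot invalid index to scalar variable.
burner invalid index to scalar variable.
pot_stand invalid index to scalar variable.
igniter_axis invalid index to scalar variable.
igniter_tip invalid index to scalar variable.
sauce_dish invalid index to scalar variable.
bowl invalid index to scalar variable.
cup invalid index to scalar variable.
spoon invalid index to scalar variable.
tongs invalid index to scalar variable.
top [0.4551 0.088  1.1362] [-177.7584    0.0001  -91.4323] 435.24411703270613
lid invalid index to scalar variable.
lid_knob_top invalid index to scalar variable.
pot_rim invalid index to scalar variable.
pot invalid index to scalar variable.
burner invalid index to scalar variable.
pot_stand invalid index to scalar variable.
igniter_axis invalid index to scalar variable.
igniter_tip invalid index to scalar variable.
sauce_dish invalid index to scalar variable.
bowl invalid index to scalar variable.
cup invalid index to scalar variable.
rice_bowl invalid index to scalar variable.
spoon invalid index to scalar variable.
tongs invalid index to scalar variable.
```

Rotation is given as roll/pitch/yaw; fix the helper.

```bash
python3 - <<'E'
s=open('h.py').read()
s=s.replace("    if f:","    c['rotation']=R.from_euler('xyz',c['rotation'],degrees=True).as_matrix()\n    if f:")
open('h.py','w').write(s)
E
python3 - <<'E'
from h import *
np.set_printoptions(precision=4,suppress=True)
for n in('side','top'):
    c=cam(n,n+'1.png')
    for q in 'lid lid_knob_top pot_rim pot burner pot_stand igniter_axis igniter_tip sauce_dish bowl cup rice_bowl spoon tongs'.split():
            for d in bot.place_of(n,q)[:4]:
                P=w(c,d['point']);print(n,q,round(d['score'],2),P,np.round(px(c,P)))
E
```

```text
side lid 0.69 [0.2574 0.4297 0.0029] [302. 416.]
side lid 0.62 [0.3822 0.0564 0.0047] [354. 281.]
side lid 0.58 [0.5702 0.3775 0.0021] [220. 325.]
side lid_knob_top 0.83 [0.5721 0.3797 0.0575] [216. 313.]
side lid_knob_top 0.74 [0.3852 0.056  0.0528] [354. 269.]
side lid_knob_top 0.66 [ 0.5333 -0.432   0.003 ] [403. 163.]
side lid_knob_top 0.59 [0.2534 0.4327 0.0533] [302. 409.]
side pot_rim 0.59 [ 0.6101 -0.0758  0.1502] [318. 179.]
side pot 0.72 [ 0.6122 -0.0814  0.0753] [319. 197.]
side burner 0.88 [ 0.614  -0.1649 -0.001 ] [335. 199.]
side pot_stand 0.78 [ 0.6171 -0.0867  0.0752] [319. 195.]
side igniter_axis 0.71 [ 0.572  -0.2727  0.0476] [367. 174.]
side igniter_tip 0.82 [ 0.5083 -0.2698  0.0953] [385. 172.]
side igniter_tip 0.66 [ 0.4174  0.3709 -0.0018] [267. 358.]
side igniter_tip 0.42 [ 0.6147 -0.0884  0.0744] [320. 195.]
side sauce_dish 0.85 [0.4166 0.2434 0.0004] [300. 322.]
side bowl 0.68 [0.7477 0.2099 0.0006] [218. 252.]
side bowl 0.2 [ 0.6113 -0.0808  0.0708] [319. 198.]
side cup 0.87 [ 0.4194  0.3723 -0.0027] [266. 358.]
side rice_bowl 0.33 [ 0.6152 -0.0873  0.074 ] 
[... 716 characters left out ...]
r_axis 0.94 [ 0.5629 -0.2691  0.0495] [463. 209.]
top igniter_axis 0.16 [ 0.4141  0.3735 -0.0004] [212. 274.]
top igniter_tip 0.63 [ 0.3036 -0.3805 -0.0039] [503. 309.]
top sauce_dish 0.67 [0.413  0.2409 0.0007] [263. 273.]
top sauce_dish 0.34 [ 0.4804  0.5642 -0.0019] [139. 250.]
top sauce_dish 0.33 [ 0.5086 -0.2686  0.0973] [470. 229.]
top bowl 0.98 [0.7522 0.2124 0.0004] [272. 144.]
top cup 0.69 [0.4147 0.3727 0.0003] [213. 274.]
top cup 0.26 [ 0.4809  0.5638 -0.0015] [139. 250.]
top rice_bowl 0.95 [ 0.3046 -0.3807 -0.0021] [503. 309.]
top spoon 0.79 [ 0.5321 -0.4365  0.0055] [522. 221.]
top tongs 0.83 [ 0.4828  0.5645 -0.0032] [139. 249.]
top tongs 0.68 [0.57   0.3829 0.0492] [203. 212.]
```

View pics/top1.png

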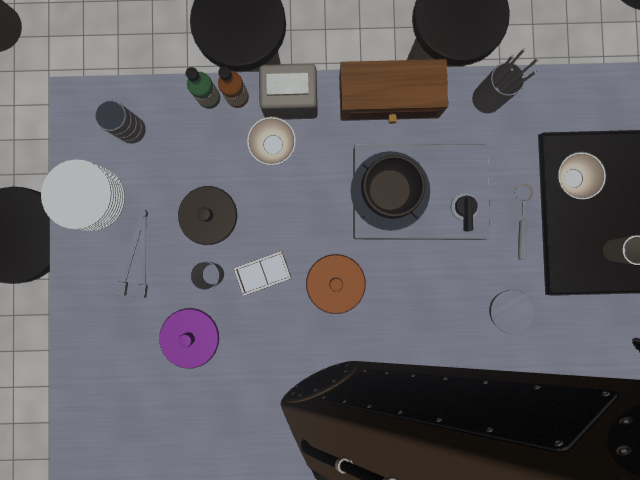

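View pics/side1.png

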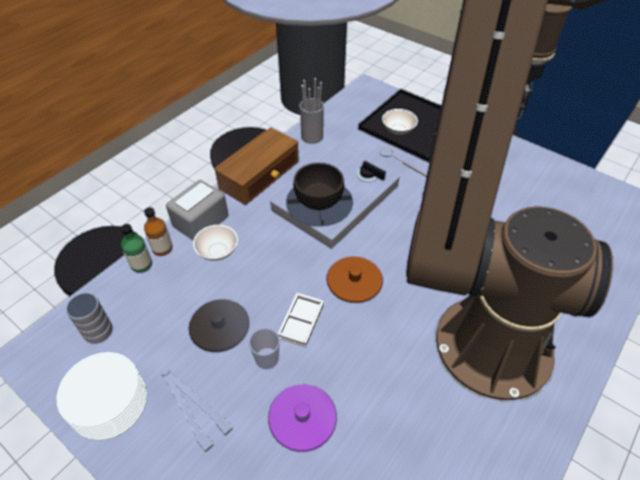

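The wanted dark lid is at top px (208,215) and side px (218,325). Brown (336,284) and purple (189,338) are decoys. The pot is at top px (393,187), and the igniter bar points to world -x at (468,212). Next I'll refine these and compute the first move.

```bash
cat >> h.py <<'E'
def go(P,yaw):
    """shift in tool axes and turn about tool z to reach world TCP P, tool yaw"""
    o=bot.observe(); M=R.from_euler('xyz',o['tcp_rot'],degrees=True).as_matrix()
    t=(o['tcp_rot'][2]-yaw+180)%360-180
    return np.round(np.r_[M.T@(np.array(P)-o['tool_pos']),t],4)
def ray(c,uv,z):
    d=np.c_[(uv[:,0]-c['cx'])/c['fx'],(uv[:,1]-c['cy'])/c['fy'],np.ones(len(uv))]@c['rotation'].T
    return (np.array(c['xyz'])+d*((z-c['xyz'][2])/d[:,2])[:,None])[:,:2]
E
python3 - <<'E'
from h import *
np.set_printoptions(precision=4,suppress=True)
def circ(c,r,z):
    k=max(cv2.findContours(r.astype(np.uint8),0,1)[0],key=cv2.contourArea)[:,0,:].astype(float)
    X=ray(c,k,z); return cv2.fitEllipse(X.astype(np.float32)*1000)
for n in('top','side'):
    c=cam(n)
    for d in bot.outline_of(n,'lid')[:4]: print(n,'lid',d['score'],circ(c,d['region'],.014))
    for d in bot.outline_of(n,'pot')[:2]: print(n,'pot',d['score'],circ(c,d['region'],.147))
    for d in bot.outline_of(n,'igniter_tip')[:2]: 
        r=d['region'];print(n,'ign',d['score'],r.sum(),cv2.boundingRect(r.astype(np.uint8)))
    for d in bot.outline_of(n,'burner')[:1]:
        k=max(cv2.findContours(d['region'].astype(np.uint8),0,2)[0],key=cv2.contourArea)[:,0,:].astype(float)
        print('burner',cv2.minAreaRect((ray(c,k,.05)*1000).astype(np.float32)))
print(go([.5,-.2,.3],0),go([.570,.381,.1],0))
E
```

```text
top lid 0.88 ((381.9304504394531, 54.93305587768555), (150.65176391601562, 151.5377655029297), 152.80982971191406)
top lid 0.71 ((253.65052795410156, 433.5528259277344), (150.76829528808594, 154.0921173095703), 62.456111907958984)
top lid 0.57 ((566.7286376953125, 381.38641357421875), (147.233642578125, 149.70616149902344), 167.245361328125)
top lid 0.5 ((615.4744262695312, -171.75497436523438), (286.4183654785156, 422.4314270019531), 178.37918090820312)
top pot 0.68 ((608.835205078125, -78.12181854248047), (142.1540069580078, 146.34396362304688), 39.735294342041016)
top ign 0.57 506 (455, 196, 23, 35)
top ign 0.3 1582 (234, 251, 58, 45)
burner ((609.5328369140625, -162.31455993652344), (350.29278564453125, 239.4666748046875), 88.567626953125)
side lid 0.96 ((567.496337890625, 381.7768859863281), (151.2181854248047, 155.34848022460938), 63.41997146606445)
side lid 0.75 ((383.39215087890625, 54.47166061401367), (147.21681213378906, 151.47804260253906), 36.541893005371094)
side pot 0.75 ((598.557373046875, -63.29575729370117), (138.3917999267578, 189.78363037109375), 38.21324157714844)
side ign 0.85 291 (361, 161, 25, 19)
side ign 0.23 5398 (271, 145, 129, 102)
burner ((600.8450317382812, -153.2899169921875), (368.541748046875, 259.1600341796875), 88.34535217285156)
[ 0.3629 -0.2521 -0.0908 25.8306] [ 0.679  -0.7446  0.1092 25.8306]
```

```bash
python3 -m handwheel '[[[0.03,-0.02,-0.01,3,0],[0.07,-0.05,-0.02,7,0],[0.11,-0.075,-0.03,11,0],[0.145,-0.1,-0.04,14,0],[0.18,-0.125,-0.05,17,0],[0.215,-0.15,-0.06,20,0],[0.25,-0.175,-0.07,23,0],[0.285,-0.2,-0.08,25.8,0],[0.32,-0.225,-0.085,25.8,0],[0.36,-0.25,-0.09,25.8,0]]]' 60
python3 -c "
from h import *
print(go([.568,.3815,.12],0))"
```

```text
time_s: 4.33
tool_pos: [0.4809, -0.2316, 0.2957]
tcp_rot: [180.0, -0.1, -0.0]
wrist_force: [1.5, -0.7, -0.1]
opening: 0.0853
[ 0.0869 -0.6132  0.1754 -0.0068]
```

```bash
python3 -m handwheel '[[[0.01,-0.04,0,0,0],[0.02,-0.08,0,0,0],[0.03,-0.12,0,0,0],[0.04,-0.16,0,0,0],[0.05,-0.2,0,0,0],[0.06,-0.24,0,0,0],[0.065,-0.28,0,0,0],[0.07,-0.32,0.01,0,0],[0.075,-0.36,0.02,0,0],[0.08,-0.4,0.03,0,0]]]' 
python3 -c "
from h import *
print(go([.568,.3815,.1],0))"
```

```text
time_s: 5.17
tool_pos: [0.5609, 0.1705, 0.2654]
tcp_rot: [180.0, -0.1, -0.0]
wrist_force: [1.4, -0.3, -0.7]
opening: 0.0852
[ 0.0068 -0.2111  0.1654 -0.0006]
```

```bash
python3 -m handwheel '[[[0.001,-0.035,0.01,0,0],[0.002,-0.07,0.02,0,0],[0.003,-0.105,0.04,0,0],[0.004,-0.14,0.06,0,0],[0.005,-0.17,0.08,0,0],[0.006,-0.195,0.105,0,0],[0.007,-0.211,0.13,0,0],[0.007,-0.211,0.155,0,0],[0.007,-0.211,0.165,0,0],[0.007,-0.211,0.165,0,0]]]' 
python3 -c "
from h import *
print(go([.568,.3815,.022],0))
c=cam('side'); cv2.imwrite('pics/s2.png',cv2.resize(c['image'][200:420,120:340,::-1],None,fx=2.5,fy=2.5))"
```

```text
time_s: 6.0
tool_pos: [0.5666, 0.3804, 0.0977]
tcp_rot: [179.8, 0.1, 0.0]
wrist_force: [-0.4, 0.3, 0.5]
opening: 0.0854
[ 0.0016 -0.0013  0.0757  0.0199]
```

View pics/s2.png

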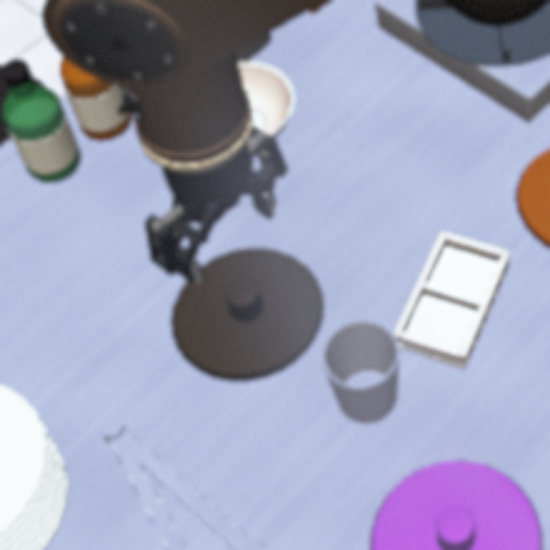

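The open jaws straddle the lid knob (crop px 245,300), with the fingers above it at about (185,260) and (265,205). Next: descend and close.

```bash
python3 -m handwheel '[[[0.001,-0.001,0.02,0,0],[0.001,-0.001,0.04,0,0],[0.001,-0.001,0.055,0,0],[0.001,-0.001,0.067,0,0],[0.001,-0.001,0.074,0,0],[0.001,-0.001,0.076,0,0],[0.001,-0.001,0.076,0,0.3],[0.001,-0.001,0.076,0,0.6],[0.001,-0.001,0.076,0,1],[0.001,-0.001,0.076,0,1]]]' 60
```

```text
time_s: 6.88
tool_pos: [0.5691, 0.3819, 0.0246]
tcp_rot: [179.9, -0.1, -0.0]
wrist_force: [-0.4, -0.4, 0.1]
opening: 0.0386
```

```bash
python3 -m handwheel '[[[0,0,0,0,1],[0,0,0,0,1],[0,0,0,0,1],[0,0,0,0,1],[0,0,-0.003,0,1],[0,0,-0.008,0,1],[0,0,-0.016,0,1],[0,0,-0.025,0,1],[0,0,-0.035,0,1],[0,0,-0.045,0,1]]]' 60
```

```text
time_s: 7.72
tool_pos: [0.5692, 0.382, 0.0709]
tcp_rot: [180.0, -0.1, -0.0]
wrist_force: [0.4, 0.6, -4.6]
opening: 0.0302
```

```bash
python3 -m handwheel '[[[0,0,-0.01,0,1],[0,0,-0.025,0,1],[0,0,-0.045,0,1],[0,0,-0.07,0,1],[0,0,-0.095,0,1],[0,0,-0.12,0,1],[0,0,-0.145,0,1],[0,0,-0.165,0,1],[0,0,-0.18,0,1],[0,0,-0.18,0,1]]]' 60
python3 -c "
from h import *
c=cam('side'); a=cv2.resize(c['image'][160:400,120:340,::-1],None,fx=1.8,fy=2)
P=bot.place_of('side','lid');print([(round(d['score'],2),w(c,d['point']).round(4)) for d in P])
t=cam('top'); b=cv2.resize(t['image'][120:320,120:320,::-1],(400,480))
P=bot.place_of('top','lid');print([(round(d['score'],2),w(t,d['point']).round(4)) for d in P])
cv2.imwrite('pics/s3.png',np.hstack([a,b])); print(go([.610,-.079,.26],0),bot.observe()['opening'])"
```

```text
time_s: 8.55
tool_pos: [0.5703, 0.383, 0.2556]
tcp_rot: [-179.9, -0.4, -0.0]
wrist_force: [1.2, -0.9, -4.5]
opening: 0.0298
[(0.69, array([0.2584, 0.4289, 0.004 ])), (0.67, array([0.386 , 0.0545, 0.0017])), (0.57, array([0.5723, 0.3828, 0.232 ])), (0.39, array([ 0.4882,  0.567 , -0.0035]))]
[(0.92, array([3.819e-01, 5.260e-02, 2.000e-04])), (0.68, array([0.567 , 0.383 , 0.2255]))]
[ 0.0418  0.4607 -0.0095 -0.007 ] 0.029653767770720284
```

View pics/s3.png

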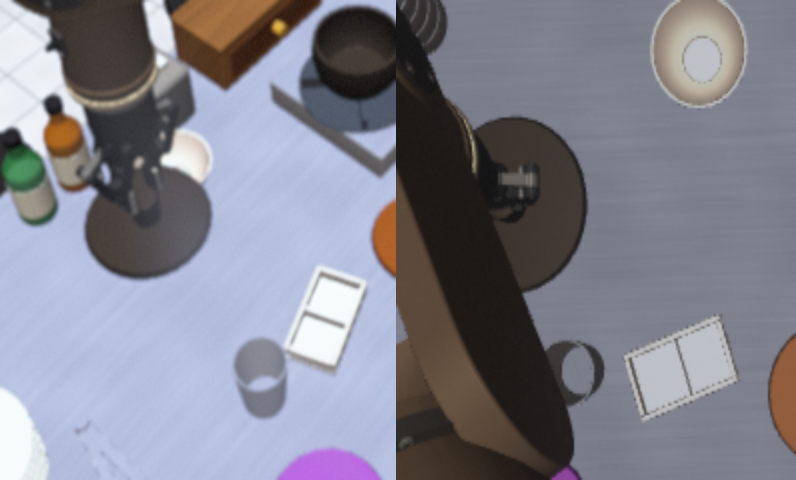

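The lid hangs level in the jaws (left panel, disc centre about 148,222), so I'll carry it to the pot.

```bash
python3 -m handwheel '[[[0.001,0.01,0,0,1],[0.003,0.03,0,0,1],[0.006,0.06,0,0,1],[0.009,0.09,0,0,1],[0.012,0.12,0,0,1],[0.015,0.15,0,0,1],[0.018,0.18,0,0,1],[0.021,0.21,0,0,1],[0.024,0.24,0,0,1],[0.027,0.27,0,0,1]]]' 60 && python3 -m handwheel '[[[0.002,0.03,0,0,1],[0.004,0.06,0,0,1],[0.006,0.09,0,0,1],[0.008,0.12,0,0,1],[0.01,0.145,0,0,1],[0.012,0.165,0,0,1],[0.014,0.18,0,0,1],[0.014,0.188,0,0,1],[0.014,0.19,0,0,1],[0.014,0.19,0,0,1]]]' 60
python3 - <<'E'
from h import *
o=bot.observe();T=o['tool_pos'];print(T,o['opening'])
for n in('side','top'):
    c=cam(n,n+'4.png')
    for q in('lid','lid_knob_top','pot_rim','pot'):
        for d in bot.place_of(n,q)[:3]: print(n,q,round(d['score'],2),w(c,d['point']).round(4))
E
```

```text
time_s: 9.58
tool_pos: [0.5944, 0.1097, 0.2491]
tcp_rot: [179.9, 0.1, -0.0]
wrist_force: [1.2, 0.1, -4.5]
opening: 0.0302
time_s: 10.42
tool_pos: [0.608, -0.0803, 0.249]
tcp_rot: [179.9, 0.2, -0.0]
wrist_force: [0.1, 1.0, -4.8]
opening: 0.0298
[ 0.60803674 -0.0802745   0.24903725] 0.02975726169227233
side lid 0.72 [ 2.536e-01  4.300e-01 -4.000e-04]
side lid 0.67 [ 0.6087 -0.0799  0.2278]
side lid_knob_top 0.97 [ 0.609  -0.078   0.2796]
side lid_knob_top 0.86 [0.2516 0.4305 0.0506]
side lid_knob_top 0.64 [0.3848 0.059  0.0508]
side pot_rim 0.8 [ 0.6116 -0.0801  0.1536]
side pot 0.8 [ 0.6114 -0.0788  0.0722]
side pot 0.18 [ 0.5322 -0.4312  0.0041]
top lid 0.84 [0.3817 0.0516 0.0013]
top lid 0.65 [ 0.2502  0.4342 -0.0007]
top lid 0.58 [ 0.6083 -0.08    0.2248]
top lid_knob_top 0.73 [0.3797 0.054  0.0525]
```

```bash
python3 -m handwheel '[[[0.001,0,0.005,0,1],[0.003,-0.001,0.015,0,1],[0.003,-0.001,0.028,0,1],[0.003,-0.001,0.042,0,1],[0.003,-0.001,0.055,0,1],[0.003,-0.001,0.064,0,1],[0.003,-0.001,0.07,0,1],[0.003,-0.001,0.073,0,1],[0.003,-0.001,0.073,0,1],[0.003,-0.001,0.073,0,1]]]' 60
python3 - <<'E'
from h import *
c=cam('side'); a=cv2.resize(c['image'][120:270,240:400,::-1],None,fx=4,fy=4);cv2.imwrite('pics/s5.png',a)
E
```

```text
time_s: 11.75
tool_pos: [0.6115, -0.0792, 0.1768]
tcp_rot: [179.9, 0.1, 0.0]
wrist_force: [0.3, -1.3, -3.7]
opening: 0.0301
```

View pics/s5.png

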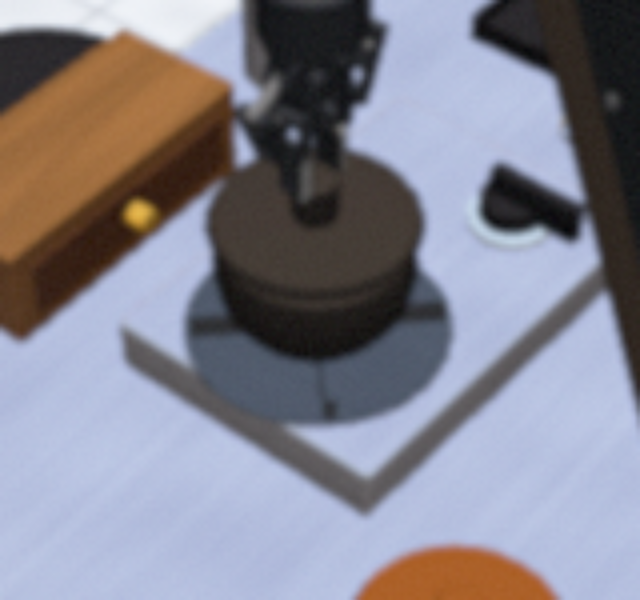

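The lid hovers centred over the pot (disc spans crop columns 208–424, pot 217–413). Next I'll lower it slowly while watching the force.

```bash
python3 -m handwheel '[[[0,0,0.002,0,1],[0,0,0.004,0,1],[0,0,0.006,0,1],[0,0,0.008,0,1],[0,0,0.009,0,1],[0,0,0.01,0,1],[0,0,0.011,0,1],[0,0,0.011,0,1],[0,0,0.011,0,1],[0,0,0.011,0,1]]]' 60
```

```text
time_s: 12.63
tool_pos: [0.6117, -0.0793, 0.1661]
tcp_rot: [179.9, 0.1, 0.0]
wrist_force: [-0.8, 0.2, -4.3]
opening: 0.03
```

```bash
python3 -m handwheel '[[[0,0,0.0005,0,1],[0,0,0.001,0,1],[0,0,0.0015,0,1],[0,0,0.002,0,1],[0,0,0.0025,0,1],[0,0,0.0025,0,1],[0,0,0.0025,0,1],[0,0,0.0025,0,1],[0,0,0.0025,0,1],[0,0,0.0025,0,1]]]' 60
```

```text
time_s: 13.47
tool_pos: [0.6118, -0.0792, 0.1641]
tcp_rot: [179.9, 0.0, 0.0]
wrist_force: [-2.8, 2.2, 6.4]
opening: 0.0297
```

```bash
python3 -m handwheel '[[[0,0,0,0,0.55],[0,0,0,0,0.5],[0,0,0,0,0.4],[0,0,0,0,0.3],[0,0,0,0,0.1],[0,0,0,0,0],[0,0,0,0,0],[0,0,0,0,0],[0,0,-0.005,0,0],[0,0,-0.012,0,0]]]' 60
```

```text
time_s: 14.3
tool_pos: [0.6114, -0.0792, 0.176]
tcp_rot: [179.9, 0.1, 0.0]
wrist_force: [-0.5, 0.2, -0.6]
opening: 0.0855
```

```bash
python3 -m handwheel '[[[0,0,-0.01,0,0],[0,0,-0.025,0,0],[0,0,-0.05,0,0],[0,0,-0.08,0,0],[0,0,-0.1,0,0],[0,0.03,-0.1,0,0.5],[0,0.07,-0.1,0,1],[-0.02,0.11,-0.1,0,1],[-0.04,0.14,-0.1,0,1],[-0.06,0.145,-0.1,0,1]]]' 60
python3 - <<'E'
from h import *
for n in('side','top'):
    c=cam(n,n+'6.png')
    for q in('lid','lid_knob_top','igniter_axis','igniter_tip'):
        for d in bot.place_of(n,q)[:3]: print(n,q,round(d['score'],2),w(c,d['point']).round(4))
    if n=='side': cv2.imwrite('pics/s6.png',cv2.resize(c['image'][120:270,240:400,::-1],None,fx=4,fy=4))
E
```

```text
time_s: 15.13
tool_pos: [0.5508, -0.2285, 0.2774]
tcp_rot: [179.8, 0.0, -0.1]
wrist_force: [-0.8, -1.3, -0.3]
opening: 0.0253
side lid 0.72 [0.3844 0.056  0.0035]
side lid 0.63 [0.256  0.4338 0.0036]
side lid 0.62 [ 0.6131 -0.0791  0.1412]
side lid_knob_top 0.71 [0.2535 0.4342 0.0513]
side lid_knob_top 0.67 [0.3847 0.0567 0.054 ]
side igniter_axis 0.63 [ 0.5705 -0.2716  0.0495]
side igniter_tip 0.7 [ 0.5085 -0.2724  0.0955]
side igniter_tip 0.54 [0.4859 0.5662 0.001 ]
top lid 0.82 [0.3824 0.0506 0.001 ]
top lid 0.69 [ 0.6127 -0.078   0.1402]
top lid 0.65 [ 0.2482  0.4359 -0.001 ]
top lid_knob_top 0.87 [0.3818 0.0555 0.0532]
top lid_knob_top 0.82 [0.2506 0.4336 0.052 ]
top lid_knob_top 0.67 [ 0.61   -0.0741  0.1886]
top igniter_axis 0.96 [ 0.5682 -0.2708  0.0525]
top igniter_tip 0.76 [ 0.5087 -0.267   0.0957]
```

View pics/s6.png

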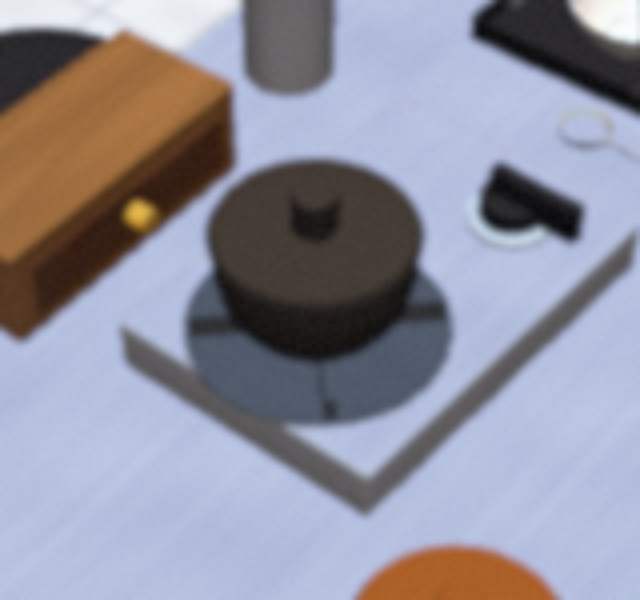

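The lid sits level in the pot, with a measured origin at z≈0.140 against 0.139 expected. The igniter bar is at home at crop (490–580,165–240). Next: approach beside the bar with closed fingers.

```bash
python3 -m handwheel '[[[-0.01,0.003,0.03,0,1],[-0.02,0.007,0.06,0,1],[-0.03,0.007,0.09,0,1],[-0.03,0.007,0.12,0,1],[-0.03,0.007,0.145,0,1],[-0.03,0.007,0.165,0,1],[-0.03,0.007,0.183,0,1],[-0.03,0.007,0.197,0,1],[-0.03,0.007,0.205,0,1],[-0.03,0.007,0.207,0,1]]]' 60
python3 - <<'E'
from h import *
print(bot.observe()['opening'],bot.observe()['tool_pos'])
T=bot.observe()['tool_pos'];A=np.array([.5685,-.270])
for th in list(range(0,71,7))+[69,72,75]:
    t=np.radians(th); c=.022; r=.048
    P=A+[-r*np.cos(t)-c*np.sin(t),-r*np.sin(t)+c*np.cos(t)]
    print(th,go([*P,.070],th))
E
```

```text
time_s: 16.47
tool_pos: [0.5214, -0.2302, 0.0681]
tcp_rot: [179.9, 0.2, 0.1]
wrist_force: [-0.4, 0.3, -0.1]
opening: -0.0006
-0.0005827234806466698 [ 0.52141052 -0.23018806  0.06809838]
0 [-0.001   0.0178 -0.0019  0.108 ]
7 [-3.300e-03  2.380e-02 -1.900e-03 -6.892e+00]
14 [-4.9000e-03  3.0100e-02 -1.9000e-03 -1.3892e+01]
21 [-5.7000e-03  3.6500e-02 -1.8000e-03 -2.0892e+01]
28 [-5.7000e-03  4.2900e-02 -1.8000e-03 -2.7892e+01]
35 [-4.9000e-03  4.9300e-02 -1.8000e-03 -3.4892e+01]
42 [-3.4000e-03  5.5600e-02 -1.8000e-03 -4.1892e+01]
49 [-1.1000e-03  6.1600e-02 -1.8000e-03 -4.8892e+01]
56 [ 1.9000e-03  6.7300e-02 -1.8000e-03 -5.5892e+01]
63 [ 5.6000e-03  7.2600e-02 -1.8000e-03 -6.2892e+01]
70 [ 9.8000e-03  7.7400e-02 -1.9000e-03 -6.9892e+01]
69 [ 9.2000e-03  7.6800e-02 -1.9000e-03 -6.8892e+01]
72 [ 1.1200e-02  7.8700e-02 -1.9000e-03 -7.1892e+01]
75 [ 1.3300e-02  8.0500e-02 -1.9000e-03 -7.4892e+01]
```

```bash
python3 -m handwheel '[[[0,0.005,0,0,1],[-0.001,0.012,0,0,1],[-0.001,0.018,0,0,1],[-0.002,0.021,0,-3.5,1],[-0.003,0.024,0,-7,1],[-0.004,0.027,0,-10.5,1],[-0.005,0.03,0,-14,1],[-0.0055,0.0333,0,-17.5,1],[-0.006,0.0365,0,-21,1],[-0.006,0.043,0,-28,1]]]' 60
python3 - <<'E'
from h import *
c=cam('side'); cv2.imwrite('pics/s7.png',cv2.resize(c['image'][120:220,320:440,::-1],None,fx=5,fy=5))
print([(d['score'],w(c,d['point']).round(4)) for d in bot.place_of('side','igniter_tip')[:2]])
T=bot.observe()['tool_pos'];A=np.array([.5685,-.270])
for th in (28,35,42,49,56,63,69,72,75):
    t=np.radians(th); c=.022; r=.048
    P=A+[-r*np.cos(t)-c*np.sin(t),-r*np.sin(t)+c*np.cos(t)]
    print(th,go([*P,.070],th))
E
```

```text
time_s: 17.3
tool_pos: [0.5158, -0.2737, 0.0691]
tcp_rot: [180.0, 0.2, 28.2]
wrist_force: [0.5, 4.0, 0.7]
opening: -0.0001
[(0.63, array([ 0.5108, -0.2918,  0.0932]))]
28 [ 0.0005 -0.0013 -0.001   0.248 ]
35 [-1.800e-03  4.700e-03 -1.000e-03 -6.752e+00]
42 [-3.4000e-03  1.0900e-02 -1.0000e-03 -1.3752e+01]
49 [-4.3000e-03  1.7300e-02 -1.0000e-03 -2.0752e+01]
56 [-4.3000e-03  2.3700e-02 -1.0000e-03 -2.7752e+01]
63 [-3.6000e-03  3.0100e-02 -1.0000e-03 -3.4752e+01]
69 [-2.3000e-03  3.5500e-02 -1.0000e-03 -4.0752e+01]
72 [-1.5000e-03  3.8200e-02 -1.0000e-03 -4.3752e+01]
75 [-5.0000e-04  4.0700e-02 -1.0000e-03 -4.6752e+01]
```

View pics/s7.png

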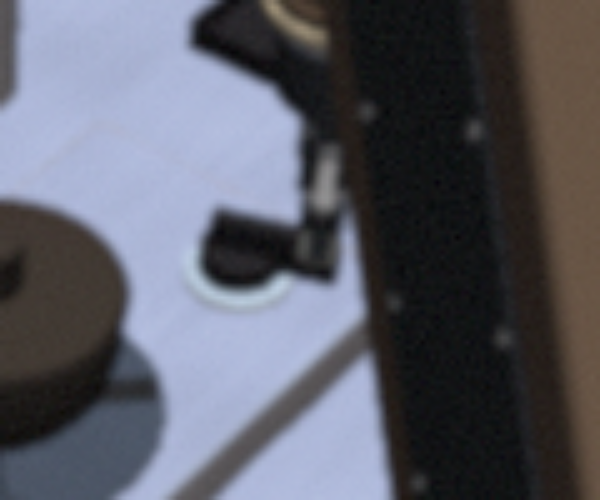

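The bar is turning with the fingers on its +y side; its tip is at crop (330,265). The tip estimate gives about 20° while the tool is at 28°, so the fingers are thinner than assumed. I'll recompute with c≈15.5 mm.

```bash
python3 - <<'E'
from h import *
A=np.array([.5685,-.270])
for th,c in ((28,.0155),(35,.0155),(42,.0155),(49,.0155),(56,.0155),(63,.0155),(68.75,.0155),(68.75,.013),(68.75,.010)):
    t=np.radians(th); r=.048
    P=A+[-r*np.cos(t)-c*np.sin(t),-r*np.sin(t)+c*np.cos(t)]
    print(th,c,go([*P,.070],th))
E
```

```text
28 0.0155 [ 0.0005  0.0052 -0.001   0.248 ]
35 0.0155 [-1.100e-03  1.110e-02 -1.000e-03 -6.752e+00]
42 0.0155 [-1.9000e-03  1.7200e-02 -1.0000e-03 -1.3752e+01]
49 0.0155 [-2.0000e-03  2.3400e-02 -1.0000e-03 -2.0752e+01]
56 0.0155 [-1.3000e-03  2.9500e-02 -1.0000e-03 -2.7752e+01]
63 0.0155 [ 2.0000e-04  3.5500e-02 -1.0000e-03 -3.4752e+01]
68.75 0.0155 [ 1.9000e-03  4.0200e-02 -1.0000e-03 -4.0502e+01]
68.75 0.013 [ 3.5000e-03  4.2100e-02 -1.0000e-03 -4.0502e+01]
68.75 0.01 [ 5.4000e-03  4.4400e-02 -1.0000e-03 -4.0502e+01]
```

```bash
python3 -m handwheel '[[[0.0005,0.005,0,0,1],[-0.001,0.011,0,-6.5,1],[-0.0015,0.014,0,-10,1],[-0.002,0.017,0,-13.5,1],[-0.002,0.0205,0,-17,1],[-0.002,0.0235,0,-20.5,1],[-0.0015,0.0295,0,-27.5,1],[0,0.0355,0,-34.5,1],[0.002,0.04,0,-40.5,1],[0.002,0.04,0,-40.5,1]]]' 60
python3 - <<'E'
from h import *
for n in('side','top'):
    c=cam(n)
    print([(d['score'],w(c,d['point']).round(4)) for d in bot.place_of(n,'igniter_tip')[:2]])
o=bot.observe();print(o['wrist_force'],o['ft_torque'])
A=np.array([.5685,-.270])
for c in (.0155,.013,.01,.007):
    t=np.radians(68.75); r=.048
    P=A+[-r*np.cos(t)-c*np.sin(t),-r*np.sin(t)+c*np.cos(t)]
    print(c,go([*P,.070],68.75))
E
```

```text
time_s: 18.23
tool_pos: [0.5366, -0.3099, 0.0692]
tcp_rot: [-179.9, 0.2, 68.9]
wrist_force: [-5.5, -1.5, -0.0]
opening: -0.0003
[(0.67, array([ 0.5445, -0.3298,  0.0919]))]
[(0.8, array([ 0.5463, -0.3277,  0.0954]))]
[-5.60756139 -1.50485637  0.53864827] [-0.33007877  0.98651728 -0.04680745]
0.0155 [ 0.0004  0.0006 -0.0009 -0.2597]
0.013 [ 0.0004  0.0031 -0.0009 -0.2597]
0.01 [ 0.0005  0.0061 -0.0009 -0.2597]
0.007 [ 0.0005  0.0091 -0.0009 -0.2597]
```

The tip angle is about 68° and the force about 5.7 N (spring only). Next: press slowly along tool y into the stop.

```bash
python3 -m handwheel '[[[0,0.0005,0,0,1],[0,0.001,0,0,1],[0,0.0015,0,0,1],[0,0.002,0,0,1],[0,0.0025,0,0,1],[0,0.003,0,0,1],[0,0.003,0,0,1],[0,0.003,0,0,1],[0,0.003,0,0,1],[0,0.003,0,0,1]]]' 60
```

```text
time_s: 19.27
tool_pos: [0.538, -0.3107, 0.0691]
tcp_rot: [-179.8, 0.2, 68.4]
wrist_force: [-8.6, -2.1, 2.0]
opening: 0.0001
```

```bash
python3 -m handwheel '[[[0,0.001,0,0,1],[0,0.002,0,0,1],[0,0.003,0,0,1],[0,0.0035,0,0,1],[0,0.004,0,0,1],[0,0.004,0,0,1],[0,0.004,0,0,1],[0,0.004,0,0,1],[0,0.004,0,0,1],[0,0.004,0,0,1]]]' 60
```

```text
time_s: 20.1
tool_pos: [0.5388, -0.3111, 0.0688]
tcp_rot: [-179.5, 0.2, 68.3]
wrist_force: [-19.2, 4.1, 10.4]
opening: 0.0
```

The force climbed to about 20 N for under 1 mm of travel, so this is the hard stop. Now hold it.

```bash
python3 -m handwheel '[[[0,0.003,0,0,1],[0,0.003,0,0,1],[0,0.003,0,0,1],[0,0.003,0,0,1],[0,0.003,0,0,1],[0,0.003,0,0,1],[0,0.003,0,0,1],[0,0.003,0,0,1],[0,0.003,0,0,1],[0,0.003,0,0,1]]]' 60
python3 -m handwheel '[[[0,0.003,0,0,1],[0,0.003,0,0,1],[0,0.003,0,0,1],[0,0.003,0,0,1],[0,0.003,0,0,1],[0,0.003,0,0,1],[0,0.003,0,0,1],[0,0.003,0,0,1],[0,0.003,0,0,1],[0,0.003,0,0,1]]]' 60
python3 - <<'E'
from h import *
for n in('side','top'):
    c=cam(n)
    print([(d['score'],w(c,d['point']).round(4)) for d in bot.place_of(n,'igniter_tip')[:2]])
for th,c in ((68.4,.03),(50,.03),(28,.03),(14,.03),(0,.035),(0,.045)):
    t=np.radians(th); r=.048;A=np.array([.5685,-.270])
    P=A+[-r*np.cos(t)-c*np.sin(t),-r*np.sin(t)+c*np.cos(t)]
    print(th,c,go([*P,.070],th))
E
```

```text
time_s: 20.93
tool_pos: [0.5387, -0.3111, 0.0687]
tcp_rot: [-179.1, 0.2, 68.2]
wrist_force: [-19.3, 4.5, 12.0]
opening: 0.0001
time_s: 21.77
tool_pos: [0.5386, -0.311, 0.0686]
tcp_rot: [-178.8, 0.1, 68.1]
wrist_force: [-20.2, 4.9, 14.8]
opening: -0.0001
[(0.58, array([ 0.5423, -0.328 ,  0.093 ])), (0.33, array([0.4116, 0.2445, 0.0007]))]
[(0.97, array([ 0.5462, -0.324 ,  0.0957])), (0.64, array([ 0.6111, -0.1688,  0.0039]))]
68.4 0.03 [ 0.0011 -0.0173 -0.001  -0.2886]
50 0.03 [ 1.29000e-02 -3.10000e-02 -7.00000e-04  1.81114e+01]
28 0.03 [ 3.18000e-02 -4.14000e-02 -6.00000e-04  4.01114e+01]
14 0.03 [ 4.54000e-02 -4.40000e-02 -6.00000e-04  5.41114e+01]
0 0.035 [ 6.38000e-02 -4.51000e-02 -6.00000e-04  6.81114e+01]
0 0.045 [ 7.31000e-02 -4.89000e-02 -5.00000e-04  6.81114e+01]
```

Held at the stop for over 1.7 s. Now back off along the arc so the spring returns the knob.

```bash
python3 -m handwheel '[[[0.001,-0.012,0,0,1],[0.003,-0.02,0,3,1],[0.008,-0.026,0,10,1],[0.013,-0.031,0,17,1],[0.022,-0.036,0,24,1],[0.032,-0.0415,0,31,1],[0.045,-0.044,0,38,1],[0.064,-0.045,0,45,1],[0.073,-0.049,0,52,1],[0.073,-0.049,0,52,1]]]' 60
python3 -c "
from h import *
print(go([.52,-.225,.069],20),go([.48,-.30,.30],20))"
```

```text
time_s: 22.8
tool_pos: [0.5211, -0.2237, 0.0698]
tcp_rot: [-179.4, 1.0, 15.7]
wrist_force: [0.6, 0.4, 0.1]
opening: -0.0003
[-1.4000e-03  1.0000e-03  8.0000e-04 -4.3312e+00] [-0.0641  0.0601 -0.2297 -4.3312]
```

Contact-free. Next: lift up, clear the view, then check.

```bash
python3 -m handwheel '[[[0,0,-0.02,0,1],[0,0,-0.05,0,1],[0,0,-0.09,0,1],[0,0,-0.13,0,1],[0,0,-0.17,0,1],[-0.01,0.02,-0.2,0,1],[-0.03,0.05,-0.22,0,1],[-0.04,0.08,-0.22,0,1],[-0.04,0.11,-0.22,0,1],[-0.04,0.12,-0.22,0,1]]]' 60
python3 - <<'E'
from h import *
I=[]
for n in('side','top'):
    c=cam(n); I.append(c['image'])
    for q in('lid','pot','igniter_tip','igniter_axis','sauce_dish','bowl','cup','spoon','rice_bowl','tongs'):
        for d in bot.place_of(n,q)[:3]:
            if d['score']>.55: print(n,q,round(d['score'],2),w(c,d['point']).round(4))
a=cv2.resize(I[0][120:240,260:400,::-1],(560,480));b=cv2.resize(I[1][130:250,340:500,::-1],(640,480))
cv2.imwrite('pics/s8.png',cv2.resize(np.hstack([a,b]),None,fx=.66,fy=.66))
E
```

```text
time_s: 23.63
tool_pos: [0.5196, -0.3559, 0.2902]
tcp_rot: [-179.6, 0.9, 15.7]
wrist_force: [-1.1, 0.3, -1.1]
opening: -0.0001
side lid 0.94 [0.3833 0.0531 0.0027]
side lid 0.88 [0.2573 0.4295 0.0024]
side pot 0.79 [ 0.61   -0.0777  0.072 ]
side igniter_tip 0.76 [ 0.5104 -0.2725  0.0924]
side igniter_axis 0.64 [ 0.5697 -0.2719  0.0509]
side sauce_dish 0.58 [0.4111 0.2434 0.0027]
side bowl 0.75 [0.7452 0.2127 0.0023]
side cup 0.65 [ 0.4184  0.3713 -0.0018]
side spoon 0.69 [ 0.5317 -0.429   0.0022]
top lid 0.77 [0.3843 0.0535 0.0012]
top lid 0.7 [ 2.497e-01  4.390e-01 -4.000e-04]
top lid 0.61 [ 0.6083 -0.0772  0.1369]
top igniter_tip 0.73 [ 0.5099 -0.2673  0.095 ]
top igniter_axis 0.89 [ 0.5648 -0.2684  0.0527]
top sauce_dish 0.75 [ 0.4145  0.2439 -0.0007]
top cup 0.6 [0.412  0.3731 0.0022]
top spoon 0.84 [ 0.5319 -0.4361  0.0009]
top rice_bowl 0.65 [ 0.3027 -0.3847 -0.0012]
top rice_bowl 0.65 [0.7522 0.2116 0.0021]
top tongs 0.73 [ 0.4811  0.5631 -0.0044]
```

View pics/s8.png

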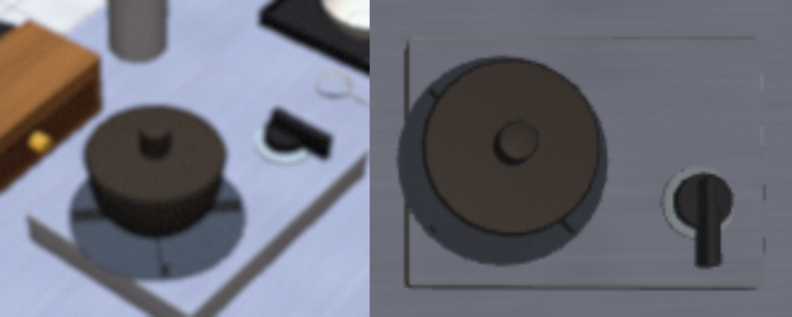

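The lid sits level on the pot (left panel 155,140; right panel 513,145). The igniter bar is back home pointing to -x (right panel 707,235), and the arm is clear.

```bash
python3 -c "
from rig import bot
bot.sign_off()"
```

```text
the job is handed in; nothing more can be done
```

The dark lid is on the pot and released, and the igniter was turned, held and let spring back home. I handed the job in at about 24 s of the 61 s allowed; no verdict was reported.

- **Lid:** I lowered it slowly until about 6 N of contact and let go. It measured at about (0.61, -0.08), with its origin at z ≈ 0.137–0.141 m against 0.139 m expected for seated. Both cameras show it level.
- **Igniter:** I pushed the bar counterclockwise with the closed fingers until the force rose from about 6 to 20 N in roughly 2–3 mm of travel, which I took as the hard stop. I held it there for at least 1.7 s, then backed off. The images show the bar back home, pointing to the burner's -x.
- **Other tableware:** The pot, dishes, cup, rice bowl, spoon and tongs measured within network noise (a few mm) of where they started, and the wrist force ended near zero.

**Less certain checks:**
- **Stop angle:** The camera put the held angle at about 66–68° against 68.75° at the stop. That is within its error, so the force rise is the real evidence.
- **Hold force:** During the hold there was also an unexplained upward force of about 15 N, well under the wrist limit.
- **Grip opening:** The gripper read about 30 mm on the 34 mm lid knob, but the lid showed no slip.

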